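Close the polishing jig on a vase and hold the tail-stop pin home

TASK

A brass vase lies loaded in the polishing jig: swing the clamp bail by its red bar fully down over it, then pull up the yellow lock plunger on the blue tail stop, slide the tail stop one hole nearer the vase and let the pin into that hole. The spring leaves the pin a little short of home, so push the yellow knob right down and finish while still holding it down with the fingers, without letting go. Do not push the vase along in its cradle or disturb the things standing around.

Things in the scene. Friction and masses are not known exactly. Their poses are not given: they have to be found in the camera images.
- jig: Fixed jig on a 200 x 400 x 12 mm aluminium base plate. Origin at table height on its centre line (plate spans y -210 to +190 mm). y runs along the rail and vase, from tail stop to vase; x from the bail's bar side to its hinge side, roughly away from the robot; z up. Yaw within 0.35 rad. 'jig (..)' below means mm in this frame
- bail (a joint): Angle of the clamp bail (rad): 0 fully down over the vase (stop), 1.1 to 1.6 at the start, opens to 1.75. Two dark flat arms 12 mm wide, 112 mm apart, join hinge and bar. Stiff hinge, 0.45 N m (3 to 6 N at the bar): stays where it is left. When down, its cork pads clear the vase by 1.5 mm
- bail_hinge (a point): Middle of the bail's hinge axis, parallel to the jig's y, at jig (62, 90, 100) mm
- bail_bar (a point): Middle of the bail's red round bar, 14 mm diameter, 100 mm free between the arms, parallel to the jig's y. Moves on a 142 mm circle about bail_hinge: at jig (62 - 142 cos q, 90, 100 + 142 sin q) for angle q. Can be pinched from above across the jig's x and then turns between the pads; when down, about 45 mm free to the vase
- tail_stop (a joint): Travel of the blue tail stop along the rail (m), positive toward the vase: 0 at the start (within 1 mm), 0.040 at the next hole, ends -0.085 and 0.055. 2 N drag once the pin is clear. Block 56 x 50 mm, top at z = 55 mm; round face 20 mm radius, up to z = 82 mm, 35 mm ahead of the plunger axis; at 0.040 it stands 6 to 10 mm off the vase
- plunger (a joint): Height of the lock plunger above fully home (m): 0 pin home, 10 mm deep (3.5 N push keeps it there); 0.005 as its spring leaves it, also at the start; 0.010 pin tip level with the rail top (rests there between holes), higher: tail stop free; stop at 0.018 (9 N pull; spring 700 N/m). Round-tipped 7 mm pin, holes 10 mm wide along the rail
- knob: Yellow round upright knob of the plunger, 26 mm diameter, 40 mm high, fits between fingers from above. Origin at the centre of its underside, at jig (0, -83 mm + tail_stop, 58 mm + plunger)
- knob_top (a point): Centre of the knob's top face, 40 mm above its underside
- next_hole (a point): Mouth of the hole that the pin must end in: jig (0, -43, 30). The steel index rail is 36 mm wide, top at z = 30 mm, y -195 to -5, with four holes 40 mm apart at x = 0, y = -163, -123, -83 (pin at the start) and -43 mm
- vase: Loaded brass fluted vase, 60 mm diameter, 160 mm long, plugged ends, lying in two V blocks along the jig's y. Origin at its centre, 60 mm above the table, at about jig (0, 80, 60) mm. Loose: leave it where it lies
- bush: Brass ring 34 mm diameter, 16 mm high, lying on the jig's base plate beside the rail. Leave alone
- wrench: Steel wrench 150 mm long, lying on the table on the robot's side of the jig. Leave alone
- tall_vase: Steel fluted vase standing, 84 mm diameter, 210 mm high, origin under it. Leave alone
- gold_vase: Brass fluted vase standing, 72 mm diameter, 150 mm high, origin under it. Leave alone
- spray: Green bottle with a black cap, 60 mm diameter, 190 mm high, origin under it. Leave alone
- wax: Polish jar, 70 mm diameter, 60 mm high, origin under it. Leave alone
- brush: Hand brush lying on the table. Leave alone
Not all that is in view belongs to the job. Leave any purple or turquoise look-alike of the vase alone.

How it is judged:
By the outcome, as a careful person would: the job done as asked, in the order asked, and still so for the second after the job is handed in, while the arm keeps its last pose, push and grip.
It also fails if it takes over 54 s, if anything falls off the work surface, if the arm or the gripper's body presses on something with over 40 N, if the wrist force passes 120 N, or if a joint passes its speed limit or range.

ROBOT

A 6-joint arm with a two-finger parallel gripper is mounted at the origin on the work surface. World frame = base frame: x ahead of the robot, y to its left, z up, the work surface at z = 0. Lengths are in mm, angles in rad, forces in N, time in s.
With the tool pointing down it reaches from about 250 to 775 mm from the base axis. Payload 4 kg.
Tool frame: the origin (TCP) lies midway between the tips of the shut fingers; the grasp point (between the pads) lies 19 mm behind it; y points along the fingers, x is the direction in which the jaws open and shut, and the axes are right-handed (so a half turn about y gives the same grasp; the last joint's range is limited). The gripper opens to 94 mm and grips with 3 to 60 N. Pads are 16 mm wide; open, the fingers measure 119 mm over their backs; the gripper's body (75 mm by 177 mm) begins 78 mm behind the grasp point.
Start: joints at [-1.242, 0.087, 1.371, -0, 1.684, -0.103], TCP at [230.178, -499.538, 205.506] pointing down, gripper open.
Joint ranges: [-3.1, 3.1], [-0.76, 2.03], [0.27, 2.55], [-1.08, 4.22], [0.17, 2.65], [-2.57, 2.57]. Speed limits (rad/s): [2.79, 2.79, 3.14, 3.14, 3.14, 3.14].

INTERFACE

Orientations are given as a 3x3 rotation matrix whose columns are the frame's x, y, z axes.
In Python, from workcell import r, read_camera, camera_model, search_frame, masks_of, mark_of gives the robot as it stands. The module is installed in compiled form; this text tells all that it offers.
- The arm moves only by the tool move_arm, never from a script. Its argument "rows" is a list of rows, each an object with "fingers": the opening, from -1 (shut) to 1 (fully open); "dp": the shift along the world's x, y, z in mm, a list of three; "rotation": the turn, a rotation vector about the world's x, y, z in rad, a list of three. In form: [{"fingers": fingers, "dp": [x, y, z], "rotation": [wx, wy, wz]}, ...]. A call has 1 to 20 rows; each row shifts and turns the commanded pose from where the row before left it; what a row does not reach is not made up. A row lasts 1/10 s, in which the tool goes at most 50 mm and 8.59 degrees, less where a joint would pass 70% of its speed; a pose out of reach is approached as far as the arm can. A call is refused whole if a number of a shift passes 50 or a number of a turn 0.15, either way. A call with a gripper value outside its range is refused whole. The fingers move at their own pace and stop on an object; "force" is the grip in N (left out, the last holds). Time passes only in rows, so rows that do not move let the fingers close. It gives the time, the measured TCP pose, the force and the opening at its end, in the units of the state.
- r.state(): the state, without advancing time (a new reading comes with each control period).
- read_camera(name): name is "scene" or "top"; returns the picture (480x640x3 uint8, red, green, blue); there is no depth.
- camera_model(name): a dict with "camera_matrix" (3x3 intrinsics, pixels), "distortion" ([k1, k2, p1, p2, k3] as OpenCV has them; the pictures are not rectified), "xyz" and "rotation" of the camera in the world. Camera axes: x right, y up, looking along -z (the intrinsics and any distortion apply to the point x, -y, -z); pixel columns grow to the right and rows downward; lengths in mm; the calibration is good to about 2 mm. A picture is of the moment at which its call begins. camera_model takes no time and is no camera call.
- r.finish_job(): hands the job in, once; it reports no verdict.
Trained networks look in the newest picture that a camera, given by its name, has taken for a name from the list of things; names that differ only in an ending like _2 or _b are one class to them, and where a whole thing is asked for, a point or a joint stands for the part that bears it (a point fixed in the world has none). Each returns a list of dicts, best first, with "p" (0 to 1); they miss things now and then, are a little off and sometimes report something else, mostly with a low value. They report only what shows in the picture. A call takes as long as a camera call. They do not tell look-alikes from the thing itself.
- search_frame(query, camera): "position" ([x, y, z] in mm, in the coordinates of the camera as it stood for that picture, good to about 4 mm: the middle of the surface that is visible of it).
- masks_of(query, camera): "mask" (480x640 bool, what is visible of it).
- mark_of(query, camera): "position" ([x, y, z] in mm, in the coordinates of the camera as it stood for that picture, good to about 4 mm: a listed point, or the origin of a listed thing).
The state is a dict: "time_s": time; "q": joint angles; "joint_vel": joint speeds; "effort": joint torques, N m; "ee_pos": TCP position; "ee_rot": TCP orientation; "wrist_force": force on the tool from outside, world axes, zero at the start; "wrist_torque": the same for the moment, N m; "grip_width": opening from 0.0 (shut) to 1.0 (fully open).
Only numpy, scipy, OpenCV 4.12 (cv2) and the standard library are available. Lean on these libraries where they do the work, as an engineer would, in place of code of your own. Each camera call takes 0.05 s, during which the arm holds its last target. There are 200 camera calls.

## Working session

There is one attempt and no reset: what is moved stays moved. The work goes in short steps, Python scripts to look and compute and a tool call to move; the robot and the scene stay as the last step left them, time stands still between calls to the robot, and variables do not carry over. Pictures are saved under pics/ and viewed, about 8 in all and at most 12, crops included, and the job is handed in when it is done.

Besides the shell and the picture viewer there is one more tool, called after "Emit:" by a JSON object that holds its "method" and its "body", one argument or row to a line. move_arm: Moves the arm, as the interface text tells. Its arguments: {"type":"object","properties":{"rows":{"type":"array"},"force":{"type":"number"}},"required":["rows"]}

```bash
mkdir -p pics
cat > h.py <<'E'
import numpy as np, cv2
from workcell import r, read_camera, camera_model, search_frame, masks_of, mark_of
def w(c,p):
    m=camera_model(c); return np.array(m["rotation"])@np.array(p)+np.array(m["xyz"])
def px(c,P):
    m=camera_model(c); p=np.array(m["rotation"]).T@(np.atleast_2d(P)-np.array(m["xyz"])).T
    p=(p*np.array([[1],[-1],[-1]])).T
    return cv2.projectPoints(p.astype(float),np.zeros(3),np.zeros(3),np.array(m["camera_matrix"],float),np.array(m["distortion"],float))[0][:,0]
def ray(c,uv):
    m=camera_model(c); n=cv2.undistortPoints(np.array([[uv]],float),np.array(m["camera_matrix"],float),np.array(m["distortion"],float))[0,0]
    d=np.array(m["rotation"])@np.array([n[0],-n[1],-1]); return np.array(m["xyz"],float),d
def at_z(c,uv,z):
    o,d=ray(c,uv); return o+d*(z-o[2])/d[2]
def save(c,n):
    im=read_camera(c); cv2.imwrite(f"pics/{n}.png",im[:,:,::-1]); return im
E
python3 - <<'E'
from h import *
np.set_printoptions(precision=1,suppress=True)
for c in("scene","top"):
    save(c,c+"0")
    print(c,camera_model(c)["xyz"])
    for q in("jig","bail_hinge","bail_bar","knob_top","next_hole","vase","bush","tall_vase","gold_vase","spray","wax","brush","wrench"):
        for d in mark_of(q,c)[:2]: print(q,round(d["p"],2),w(c,d["position"]))
print(r.state())
E
```

```text
scene [1013.9 -267.9  825.7]
jig 0.68 [553.8  17.2  -2. ]
jig 0.65 [ 476.5 -418.4   -5.5]
bail_hinge 0.69 [619.4 101.6  98. ]
bail_hinge 0.23 [548.2 -69.7 101.4]
bail_bar 0.94 [604.2 111.1 238.5]
knob_top 0.76 [553.2 -67.9 101.7]
next_hole 0.59 [555.9 -27.9  24.5]
vase 0.94 [ 279.6 -239.5   32.9]
vase 0.79 [557.4  99.7  56.1]
bush 0.64 [624.6 -34.1  11.2]
bush 0.15 [ 475.2 -418.    -3.6]
tall_vase 0.78 [655.7 421.3  -3.7]
gold_vase 0.96 [451.  425.4  -0. ]
spray 0.6 [545.5 427.2   3. ]
wax 0.65 [ 476.4 -418.1   -2.4]
wax 0.52 [450.2 424.6  -0.7]
brush 0.82 [ 635.2 -383.    -1.2]
wrench 0.82 [407.8 -38.4  -4.3]
top [ 304.6   10.  1094.8]
jig 0.8 [551.6  15.   -2.8]
bail_hinge 0.83 [615.  101.9  99.6]
bail_hinge 0.46 [542.1 426.4   1.4]
bail_bar 0.65 [606.6 103.1 236.9]
knob_top 0.7 [544.4 -66.2 101.6]
next_hole 0.75 [551.4 -27.9  28.7]
vase 0.93 [ 281.9 -240.8   32.4]
vase 0.84 [552.4  97.6  58.2]
bush 0.69 [624.  -36.2  12.1]
tall_vase 0.55 [656.8 415.6  -3.4]
gold_vase 0.75 [441.3 422.2   1.5]
spray 0.94 [544.  426.7   0.1]
wax 0.88 [ 468.6 -417.8    0.2]
brush 0.77 [ 630.1 -380.7   -4.5]
wrench 0.65 [403.1 -40.   -3.1]
{'time_s': 1.4, 'q': array([-1.2,  0.1,  1.4, -0. ,  1.7, -0.1]), 'joint_vel': array([-0.,  0., -0.,  0.,  0., -0.]), 'effort': array([  0. , -34. , -30.3,   0.1,   0. ,  -0. ]), 'ee_pos': array([ 230.2, -499.5,  205.5]), 'ee_rot': array([[ 0.4,  0. ,  0.9],
       [-0.9, -0. ,  0.4],
       [ 0. , -1. , -0. ]]), 'wrist_force': array([ 0.2, -0.2,  0.2]), 'wrist_torque': array([-0., -0.,  0.]), 'grip_width': 1.001826718585273}
```

View pics/scene0.png

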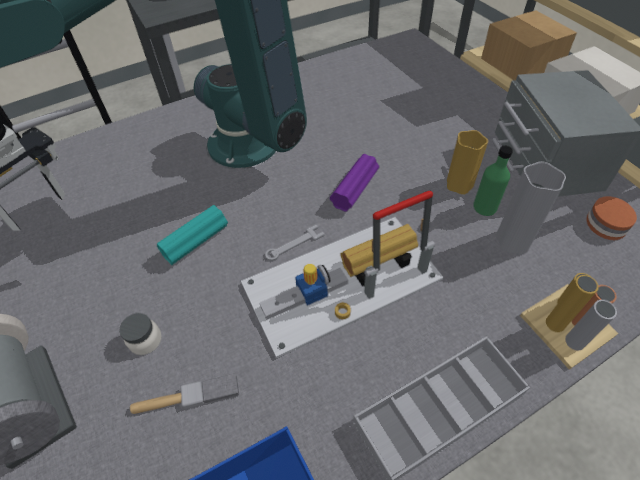

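View pics/top0.png

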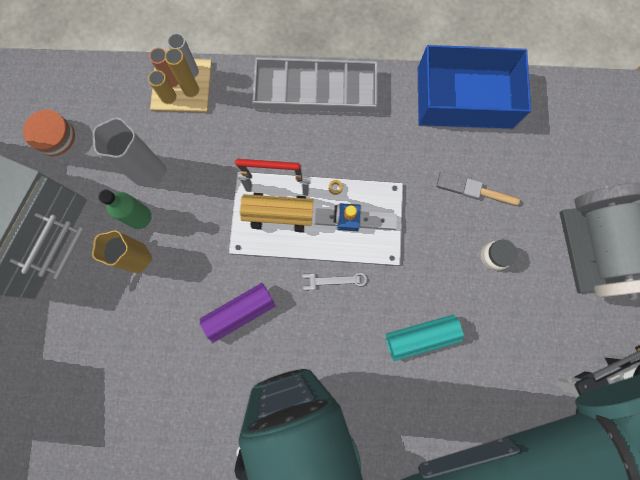

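The scene view shows the bail upright with its red bar at (375-432, 195-215), the knob at (310, 272) and the purple and turquoise look-alikes off the jig. The top view has the white plate at (230-404, 175-265) and the knob at (350, 212). The networks' points agree with the layout, so next I'll refine the jig pose from the plate edges.

Run:
```python
from h import *
from scipy.optimize import least_squares
np.set_printoptions(precision=2,suppress=True)
C=np.array([[-100,-210],[100,-210],[100,190],[-100,190]],float)
def cor(x,y,t):
    R=np.array([[np.cos(t),-np.sin(t)],[np.sin(t),np.cos(t)]]); return np.c_[C@R.T+[x,y],np.full(4,12.)]
def edge_obs(c):
    im=cv2.imread(f"pics/{c}0.png").astype(int); hsv=cv2.cvtColor(im.astype(np.uint8),cv2.COLOR_BGR2HSV)
    m=((hsv[...,2]>165)&(hsv[...,1]<40)).astype(np.uint8)
    roi=np.zeros_like(m); p0=cor(552.5,16,-.03).copy(); ctr=p0.mean(0); p0=ctr+(p0-ctr)*1.12
    cv2.fillConvexPoly(roi,px(c,p0).astype(int),1); m*=roi
    n,l,s,_=cv2.connectedComponentsWithStats(m); m=(l==1+np.argmax(s[1:,4])).astype(np.uint8)
    ct=max(cv2.findContours(m,0,cv2.CHAIN_APPROX_NONE)[0],key=cv2.contourArea)[:,0]
    return np.array([at_z(c,u,12)[:2] for u in ct])
for cs in(("top",),("scene",),("top","scene")):
    P=[edge_obs(c) for c in cs]
    def res(v):
        t=v[2];R=np.array([[np.cos(t),-np.sin(t)],[np.sin(t),np.cos(t)]]);o=[]
        for Q in P:
            L=(Q-v[:2])@R
            d=np.min(np.c_[abs(L[:,0]+100),abs(L[:,0]-100),abs(L[:,1]+210),abs(L[:,1]-190)],1); o.append(d)
        return np.concatenate(o)
    s=least_squares(res,[552.5,16,-.03],loss="cauchy",f_scale=1.0); print(cs,s.x,np.median(res(s.x)),len(res(s.x)))
x,y,t=s.x
R=np.array([[np.cos(t),-np.sin(t)],[np.sin(t),np.cos(t)]])
# red bar pixels and q fit
for c in("top","scene"):
    h=cv2.cvtColor(cv2.imread(f"pics/{c}0.png"),cv2.COLOR_BGR2HSV); 
    m=((h[...,1]>180)&((h[...,0]<6)|(h[...,0]>174))&(h[...,2]>80)).astype(np.uint8)
    a=px(c,[606,107,238])[0].astype(int); k=np.zeros_like(m);cv2.circle(k,tuple(a.tolist()),50,1,-1); m*=k
    ys,xs=np.nonzero(m); b=np.array([xs.mean(),ys.mean()])
    for q in np.arange(1.1,1.66,.05):
        P=R@[62-142*np.cos(q),90]+[x,y]; print(c,round(q,2),P,round(100+142*np.sin(q)),px(c,[*P,100+142*np.sin(q)])[0]-b)
    m=((h[...,1]>150)&(h[...,0]>20)&(h[...,0]<32)&(h[...,2]>100))
    K=R@[0,-83]+[x,y]; pk=px(c,[*K,103])[0]
    ys,xs=np.nonzero(m); g=np.hypot(xs-pk[0],ys-pk[1])<25; print("knob",K,pk,px(c,[*K,83])[0],xs[g].mean(),ys[g].mean())
```

```text
('top',) [552.29  15.52  -0.04] 2.5651626075460996 770
('scene',) [554.06  18.36  -0.04] 6.577163607354379 425
('top', 'scene') [553.22  16.02  -0.04] 3.6856796965184344 1195
top 1.1 [554.37 106.04] 227 [-2.27 25.03]
top 1.15 [560.78 105.79] 230 [-2.13 21.36]
top 1.2 [567.32 105.53] 232 [-1.97 17.66]
top 1.25 [573.99 105.26] 235 [-1.79 13.93]
top 1.3 [580.78 105.  ] 237 [-1.58 10.19]
top 1.35 [587.66 104.72] 239 [-1.35  6.45]
top 1.4 [594.62 104.45] 240 [-1.1   2.73]
top 1.45 [601.64 104.17] 241 [-0.83 -0.96]
top 1.5 [608.7  103.89] 242 [-0.54 -4.6 ]
top 1.55 [615.78 103.61] 242 [-0.24 -8.18]
top 1.6 [622.88 103.33] 242 [  0.09 -11.7 ]
top 1.65 [629.96 103.05] 242 [  0.42 -15.13]
knob [549.94 -66.92] [350.32 209.39] [349.59 211.54] 350.5520833333333 210.69791666666666
scene 1.1 [554.37 106.04] 227 [-14.68 -11.89]
scene 1.15 [560.78 105.79] 230 [-12.72 -10.86]
scene 1.2 [567.32 105.53] 232 [-10.7   -9.64]
scene 1.25 [573.99 105.26] 235 [-8.63 -8.24]
scene 1.3 [580.78 105.  ] 237 [-6.52 -6.65]
scene 1.35 [587.66 104.72] 239 [-4.38 -4.87]
scene 1.4 [594.62 104.45] 240 [-2.2  -2.91]
scene 1.45 [601.64 104.17] 241 [-0.   -0.77]
scene 1.5 [608.7  103.89] 242 [2.21 1.54]
scene 1.55 [615.78 103.61] 242 [4.43 4.03]
scene 1.6 [622.88 103.33] 242 [6.66 6.68]
scene 1.65 [629.96 103.05] 242 [8.87 9.49]
knob [549.94 -66.92] [308.8  266.66] [309.33 272.33] 309.54330708661416 271.0314960629921
```

Jig pose is about (553, 16.5) with yaw -0.04, and the bail is at q≈1.44, so the bar is at about (600, 104, 241). Both cameras agree. Moving above the bar.

Emit:
{"method": "move_arm", "body": {
  "rows": [
    {"fingers": 1, "dp": [10, 20, 10], "rotation": [0, 0, 0.07]},
    {"fingers": 1, "dp": [20, 35, 10], "rotation": [0, 0, 0.07]},
    {"fingers": 1, "dp": [23, 38, 10], "rotation": [0, 0, 0.07]},
    {"fingers": 1, "dp": [23, 38, 10], "rotation": [0, 0, 0.07]},
    {"fingers": 1, "dp": [23, 38, 10], "rotation": [0, 0, 0.07]},
    {"fingers": 1, "dp": [23, 38, 10], "rotation": [0, 0, 0.07]},
    {"fingers": 1, "dp": [23, 38, 10], "rotation": [0, 0, 0.07]},
    {"fingers": 1, "dp": [23, 38, 10], "rotation": [0, 0, 0.07]},
    {"fingers": 1, "dp": [23, 38, 10], "rotation": [0, 0, 0.07]},
    {"fingers": 1, "dp": [23, 38, 10], "rotation": [0, 0, 0.07]},
    {"fingers": 1, "dp": [23, 38, 0], "rotation": [0, 0, 0.07]},
    {"fingers": 1, "dp": [23, 38, 0], "rotation": [0, 0, 0.07]},
    {"fingers": 1, "dp": [23, 38, 0], "rotation": [0, 0, 0.07]},
    {"fingers": 1, "dp": [23, 38, 0], "rotation": [0, 0, 0.07]},
    {"fingers": 1, "dp": [23, 38, 0], "rotation": [0, 0, 0.07]},
    {"fingers": 1, "dp": [23, 38, 0], "rotation": [0, 0, 0.05]},
    {"fingers": 1, "dp": [18, 17, 0], "rotation": [0, 0, 0]},
    {"fingers": 1, "dp": [0, 0, 0], "rotation": [0, 0, 0]},
    {"fingers": 1, "dp": [0, 0, 0], "rotation": [0, 0, 0]}
  ]
}}

```text
time_s: 3.3
ee_pos: [600.0, 104.4, 304.9]
ee_rot: [[0.999, -0.001, 0.039], [-0.039, -0.001, 0.999], [-0.001, -1.0, -0.001]]
wrist_force: [0.6, -0.8, -0.2]
grip_width: 1.003
```

Emit:
{"method": "move_arm", "body": {
  "rows": [
    {"fingers": 1, "dp": [0, 0, -30], "rotation": [0, 0, 0]},
    {"fingers": 1, "dp": [0, 0, -30], "rotation": [0, 0, 0]},
    {"fingers": 1, "dp": [0, 0, -23], "rotation": [0, 0, 0]},
    {"fingers": -1, "dp": [0, 0, 0], "rotation": [0, 0, 0]},
    {"fingers": -1, "dp": [0, 0, 0], "rotation": [0, 0, 0]},
    {"fingers": -1, "dp": [0, 0, 0], "rotation": [0, 0, 0]},
    {"fingers": -1, "dp": [0, 0, 0], "rotation": [0, 0, 0]},
    {"fingers": -1, "dp": [0, 0, 0], "rotation": [0, 0, 0]},
    {"fingers": -1, "dp": [0, 0, 0], "rotation": [0, 0, 0]},
    {"fingers": -1, "dp": [0, 0, 0], "rotation": [0, 0, 0]},
    {"fingers": -1, "dp": [0, 0, 0], "rotation": [0, 0, 0]}
  ],
  "force": 20
}}

```text
time_s: 4.4
ee_pos: [600.2, 104.5, 222.5]
ee_rot: [[0.999, 0.0, 0.039], [-0.039, -0.0, 0.999], [0.0, -1.0, -0.0]]
wrist_force: [0.4, 0.3, 0.0]
grip_width: 0.356
```

Run:
```python
from h import *
a=save("scene","s1")[130:330,280:520];cv2.imwrite("pics/s1c.png",cv2.resize(a,None,fx=3,fy=3)[:,:,::-1])
s=r.state();print(s["grip_width"]*94,s["wrist_force"],s["ee_pos"])
# arc steps
q=np.linspace(1.44,0,21); c,sn=np.cos(q),np.sin(q)
dx=-142*np.diff(c);dz=142*np.diff(sn); t=-.04
print(np.round(np.c_[dx*np.cos(t),dx*np.sin(t),dz],1).tolist())
```

```text
29.213869330497474 [0.5140177  0.72489858 0.18286972] [600.17872611 104.53923836 222.41908566]
[[-10.1, 0.4, -1.7], [-9.9, 0.4, -2.4], [-9.7, 0.4, -3.1], [-9.5, 0.4, -3.8], [-9.2, 0.4, -4.5], [-8.8, 0.4, -5.1], [-8.4, 0.3, -5.8], [-8.0, 0.3, -6.4], [-7.5, 0.3, -6.9], [-7.0, 0.3, -7.4], [-6.5, 0.3, -7.9], [-5.9, 0.2, -8.4], [-5.3, 0.2, -8.8], [-4.6, 0.2, -9.1], [-3.9, 0.2, -9.4], [-3.3, 0.1, -9.7], [-2.5, 0.1, -9.9], [-1.8, 0.1, -10.1], [-1.1, 0.0, -10.2], [-0.4, 0.0, -10.2]]
```

View pics/s1c.png

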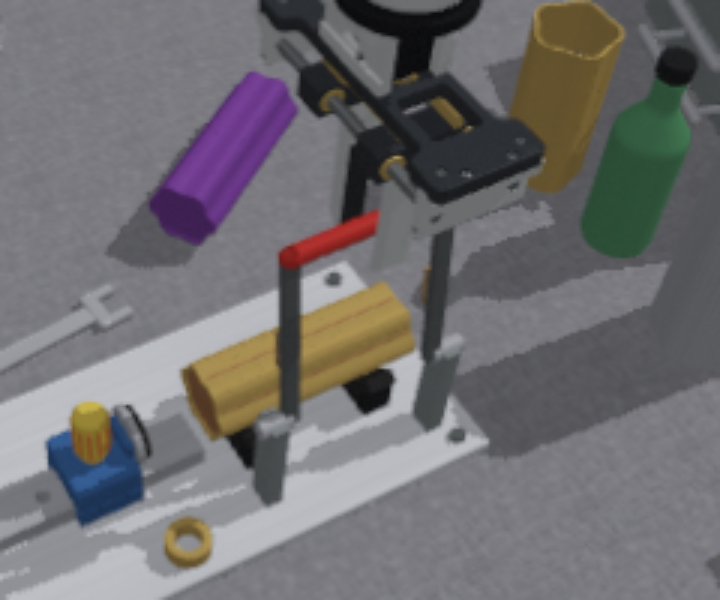

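The fingers straddle the red bar and are still closing (29 mm open), so I'll let them shut.

Emit:
{"method": "move_arm", "body": {
  "rows": [
    {"fingers": -1, "dp": [0, 0, 0], "rotation": [0, 0, 0]},
    {"fingers": -1, "dp": [0, 0, 0], "rotation": [0, 0, 0]},
    {"fingers": -1, "dp": [0, 0, 0], "rotation": [0, 0, 0]},
    {"fingers": -1, "dp": [0, 0, 0], "rotation": [0, 0, 0]}
  ]
}}

```text
time_s: 4.85
ee_pos: [600.6, 104.5, 222.3]
ee_rot: [[0.999, 0.001, 0.039], [-0.039, 0.0, 0.999], [0.001, -1.0, 0.0]]
wrist_force: [2.5, 0.6, -1.4]
grip_width: 0.14
```

Emit:
{"method": "move_arm", "body": {
  "rows": [
    {"fingers": -1, "dp": [-10.1, 0.4, -1.7], "rotation": [0, 0, 0]},
    {"fingers": -1, "dp": [-9.9, 0.4, -2.4], "rotation": [0, 0, 0]},
    {"fingers": -1, "dp": [-9.7, 0.4, -3.1], "rotation": [0, 0, 0]},
    {"fingers": -1, "dp": [-9.5, 0.4, -3.8], "rotation": [0, 0, 0]},
    {"fingers": -1, "dp": [-9.2, 0.4, -4.5], "rotation": [0, 0, 0]},
    {"fingers": -1, "dp": [-8.8, 0.4, -5.1], "rotation": [0, 0, 0]},
    {"fingers": -1, "dp": [-8.4, 0.3, -5.8], "rotation": [0, 0, 0]},
    {"fingers": -1, "dp": [-8, 0.3, -6.4], "rotation": [0, 0, 0]},
    {"fingers": -1, "dp": [-7.5, 0.3, -6.9], "rotation": [0, 0, 0]},
    {"fingers": -1, "dp": [-7, 0.3, -7.4], "rotation": [0, 0, 0]}
  ]
}}

```text
time_s: 5.85
ee_pos: [511.4, 108.4, 174.8]
ee_rot: [[0.999, 0.0, 0.039], [-0.039, 0.0, 0.999], [-0.0, -1.0, 0.0]]
wrist_force: [3.4, 1.1, 1.6]
grip_width: 0.141
```

Emit:
{"method": "move_arm", "body": {
  "rows": [
    {"fingers": -1, "dp": [-6.5, 0.3, -7.9], "rotation": [0, 0, 0]},
    {"fingers": -1, "dp": [-5.9, 0.2, -8.4], "rotation": [0, 0, 0]},
    {"fingers": -1, "dp": [-5.3, 0.2, -8.8], "rotation": [0, 0, 0]},
    {"fingers": -1, "dp": [-4.6, 0.2, -9.1], "rotation": [0, 0, 0]},
    {"fingers": -1, "dp": [-3.9, 0.2, -9.4], "rotation": [0, 0, 0]},
    {"fingers": -1, "dp": [-3.3, 0.1, -9.7], "rotation": [0, 0, 0]},
    {"fingers": -1, "dp": [-2.5, 0.1, -9.9], "rotation": [0, 0, 0]},
    {"fingers": -1, "dp": [-1.8, 0.1, -10.1], "rotation": [0, 0, 0]},
    {"fingers": -1, "dp": [-1.1, 0, -9], "rotation": [0, 0, 0]},
    {"fingers": -1, "dp": [0, 0, -6], "rotation": [0, 0, 0]},
    {"fingers": -1, "dp": [0, 0, 0], "rotation": [0, 0, 0]}
  ]
}}

```text
time_s: 6.95
ee_pos: [477.6, 109.5, 85.8]
ee_rot: [[0.999, 0.001, 0.039], [-0.039, 0.0, 0.999], [0.001, -1.0, 0.0]]
wrist_force: [6.6, 3.1, -2.0]
grip_width: 0.141
```

Emit:
{"method": "move_arm", "body": {
  "rows": [
    {"fingers": -1, "dp": [0, 0, -2], "rotation": [0, 0, 0]},
    {"fingers": -1, "dp": [0, 0, -2], "rotation": [0, 0, 0]},
    {"fingers": -1, "dp": [0, 0, -1], "rotation": [0, 0, 0]},
    {"fingers": -1, "dp": [0, 0, -1], "rotation": [0, 0, 0]},
    {"fingers": -1, "dp": [0, 0, 0], "rotation": [0, 0, 0]}
  ]
}}

```text
time_s: 7.45
ee_pos: [477.7, 109.6, 85.4]
ee_rot: [[0.999, 0.002, 0.039], [-0.039, 0.0, 0.999], [0.002, -1.0, 0.0]]
wrist_force: [-3.8, 1.3, 21.8]
grip_width: 0.14
```

Motion is firmly blocked at about 22 N, but about 4 mm higher than predicted. I'll check with pictures before releasing.

Run:
```python
from h import *
np.set_printoptions(precision=1,suppress=True)
for c in("scene","top"):
    im=save(c,c+"2")
    for d in mark_of("bail_bar",c)[:1]: print(c,d["p"],w(c,d["position"]))
    h=cv2.cvtColor(im,cv2.COLOR_RGB2HSV); m=((h[...,1]>180)&((h[...,0]<6)|(h[...,0]>174))&(h[...,2]>60))
    t=-.04;R=np.array([[np.cos(t),-np.sin(t)],[np.sin(t),np.cos(t)]])
    for q in(0,.03,.06):
        for yy in(42,138):
            P=R@[62-142*np.cos(q),yy]+[553.2,16.3]; print(q,yy,px(c,[*P,100+142*np.sin(q)])[0])
    p=px(c,[*P,100])[0]; ys,xs=np.nonzero(m); g=np.hypot(xs-p[0],ys-p[1])<90
    for k in (xs[g].min(),xs[g].max()): print("red x",k,"y",ys[g][xs[g]==k].mean())
    a=im[120:320,290:530] if c=="scene" else im[130:290,210:410]
    cv2.imwrite(f"pics/{c}2c.png",cv2.resize(a,None,fx=3,fy=3)[:,:,::-1])
```

```text
scene 0.59 [482.2 111.6  96.2]
0 42 [345.2 218.3]
0 138 [383.1 203.1]
0.03 42 [345.2 217.1]
0.03 138 [383.3 201.8]
0.06 42 [345.3 215.8]
0.06 138 [383.5 200.5]
red x 340 y 220.5
red x 362 y 211.5
0 42 [290.2 241.9]
0 138 [245.7 238.8]
0.03 42 [290.1 241.5]
0.03 138 [245.4 238.4]
0.06 42 [290.  241.1]
0.06 138 [245.1 238. ]
red x 291 y 242.0
red x 296 y 243.0
```

View pics/scene2c.png

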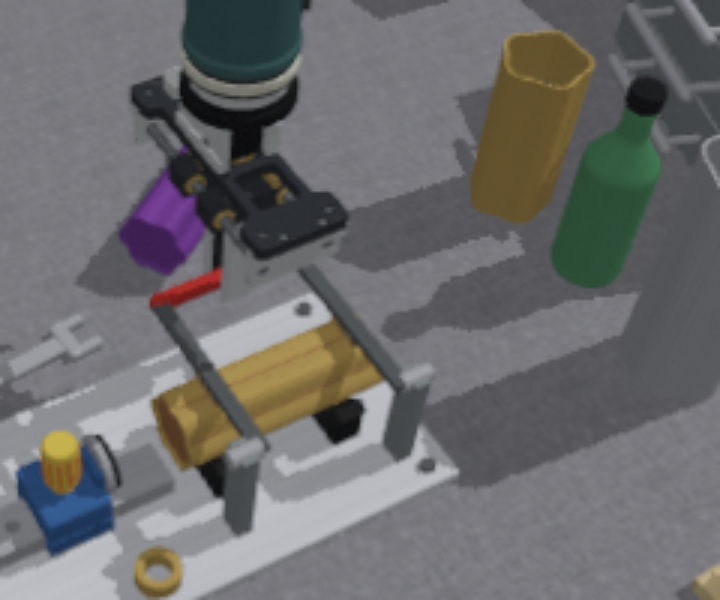

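In the scene crop the bail lies flat over the vase. The red end falls at pixel (340, 220.5), against 220.4 predicted for q=0, so it is fully down and the 4 mm was the pads sliding on the bar. Next I'll release, rise and go to the knob.

Emit:
{"method": "move_arm", "body": {
  "rows": [
    {"fingers": -0.25, "dp": [0, 0, 0], "rotation": [0, 0, 0]},
    {"fingers": -0.25, "dp": [0, 0, 0], "rotation": [0, 0, 0]},
    {"fingers": -0.25, "dp": [0, 0, 0], "rotation": [0, 0, 0]},
    {"fingers": -0.25, "dp": [0, 0, 0], "rotation": [0, 0, 0]},
    {"fingers": -0.25, "dp": [0, 0, 15], "rotation": [0, 0, 0]},
    {"fingers": -0.25, "dp": [0, 0, 30], "rotation": [0, 0, 0]},
    {"fingers": -0.25, "dp": [0, 0, 35], "rotation": [0, 0, 0]},
    {"fingers": 0.4, "dp": [12, -29, 0], "rotation": [0, 0, 0]},
    {"fingers": 0.4, "dp": [12, -29, 0], "rotation": [0, 0, 0]},
    {"fingers": 0.4, "dp": [12, -29, 0], "rotation": [0, 0, 0]},
    {"fingers": 0.4, "dp": [12, -29, 0], "rotation": [0, 0, 0]},
    {"fingers": 0.4, "dp": [12, -30, 0], "rotation": [0, 0, 0]},
    {"fingers": 0.4, "dp": [12, -30, 0], "rotation": [0, 0, 0]},
    {"fingers": 0.4, "dp": [0, 0, 0], "rotation": [0, 0, 0]},
    {"fingers": 0.4, "dp": [0, 0, 0], "rotation": [0, 0, 0]}
  ]
}}

```text
time_s: 9.15
ee_pos: [548.6, -66.8, 160.0]
ee_rot: [[0.999, -0.003, 0.04], [-0.04, 0.001, 0.999], [-0.003, -1.0, 0.001]]
wrist_force: [0.1, 0.4, 0.7]
grip_width: 0.699
```

Run:
```python
from h import *
np.set_printoptions(precision=1,suppress=True)
for c in("scene","top"):
    save(c,c+"3")
    for q in("knob_top","bail_bar","vase"):
        for d in mark_of(q,c)[:2]: print(c,q,round(d["p"],2),w(c,d["position"]))
s=r.state();print(s["ee_pos"],s["wrist_force"])
```

```text
scene knob_top 0.6 [552.  -70.1 101.6]
scene knob_top 0.22 [ 475.6 -417.4   -2.7]
scene bail_bar 0.68 [479.  114.6  95.7]
scene vase 0.85 [558.6  98.3  58.4]
scene vase 0.83 [327.5 177.1  27.1]
top bail_bar 0.7 [481.3 107.4  98.1]
top bail_bar 0.51 [554.8 -28.   25.4]
top vase 0.94 [320.  174.9  27.1]
top vase 0.83 [ 275.5 -239.9   31.6]
[549.1 -65.8 161.3] [-0.3  0.   0.4]
```

View pics/scene3.png

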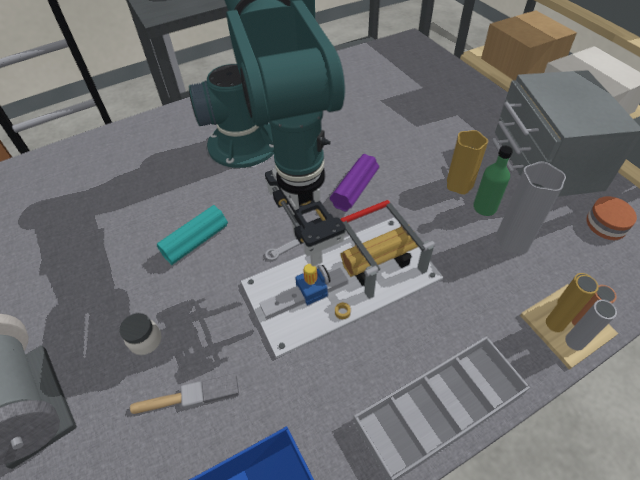

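The bail stays down at the bar (345-390, 205-220), the knob at (310, 272) is untouched, and the gripper is over it. Descending and gripping.

Emit:
{"method": "move_arm", "body": {
  "rows": [
    {"fingers": 0.4, "dp": [1, -1, -30], "rotation": [0, 0, 0]},
    {"fingers": 0.4, "dp": [0, 0, -35], "rotation": [0, 0, 0]},
    {"fingers": 0.4, "dp": [0, 0, -25], "rotation": [0, 0, 0]},
    {"fingers": -1, "dp": [0, 0, 0], "rotation": [0, 0, 0]},
    {"fingers": -1, "dp": [0, 0, 0], "rotation": [0, 0, 0]},
    {"fingers": -1, "dp": [0, 0, 0], "rotation": [0, 0, 0]},
    {"fingers": -1, "dp": [0, 0, 0], "rotation": [0, 0, 0]},
    {"fingers": -1, "dp": [0, 0, 0], "rotation": [0, 0, 0]},
    {"fingers": -1, "dp": [0, 0, 0], "rotation": [0, 0, 0]},
    {"fingers": -1, "dp": [0, 0, 0], "rotation": [0, 0, 0]},
    {"fingers": -1, "dp": [0, 0, 0], "rotation": [0, 0, 0]}
  ],
  "force": 40
}}

```text
time_s: 10.65
ee_pos: [550.7, -67.7, 71.6]
ee_rot: [[0.999, 0.002, 0.039], [-0.039, -0.0, 0.999], [0.002, -1.0, -0.0]]
wrist_force: [0.7, 0.3, 0.2]
grip_width: 0.271
```

The knob is gripped (25.5 mm) with hardly any side force. Lifting the plunger.

Emit:
{"method": "move_arm", "body": {
  "rows": [
    {"fingers": -1, "dp": [0, 0, 3], "rotation": [0, 0, 0]},
    {"fingers": -1, "dp": [0, 0, 3], "rotation": [0, 0, 0]},
    {"fingers": -1, "dp": [0, 0, 3], "rotation": [0, 0, 0]},
    {"fingers": -1, "dp": [0, 0, 1], "rotation": [0, 0, 0]},
    {"fingers": -1, "dp": [0, 0, 0], "rotation": [0, 0, 0]},
    {"fingers": -1, "dp": [0, 0, 0], "rotation": [0, 0, 0]}
  ]
}}

```text
time_s: 11.25
ee_pos: [550.7, -67.7, 80.6]
ee_rot: [[0.999, 0.001, 0.039], [-0.039, -0.0, 0.999], [0.001, -1.0, -0.0]]
wrist_force: [6.4, -1.9, -4.3]
grip_width: 0.265
```

Emit:
{"method": "move_arm", "body": {
  "rows": [
    {"fingers": -1, "dp": [0.2, 4, 0], "rotation": [0, 0, 0]},
    {"fingers": -1, "dp": [0.2, 5, 0], "rotation": [0, 0, 0]},
    {"fingers": -1, "dp": [0.2, 5, 0], "rotation": [0, 0, 0]},
    {"fingers": -1, "dp": [0.2, 5, 0], "rotation": [0, 0, 0]},
    {"fingers": -1, "dp": [0.2, 5, 0], "rotation": [0, 0, 0]},
    {"fingers": -1, "dp": [0.2, 5, 0], "rotation": [0, 0, 0]},
    {"fingers": -1, "dp": [0.2, 5, 0], "rotation": [0, 0, 0]},
    {"fingers": -1, "dp": [0.1, 4, 0], "rotation": [0, 0, 0]},
    {"fingers": -1, "dp": [0.1, 2, 0], "rotation": [0, 0, 0]},
    {"fingers": -1, "dp": [0, 0, 0], "rotation": [0, 0, 0]},
    {"fingers": -1, "dp": [0, 0, 0], "rotation": [0, 0, 0]}
  ]
}}

```text
time_s: 12.35
ee_pos: [552.2, -27.7, 80.6]
ee_rot: [[0.999, 0.001, 0.039], [-0.039, -0.0, 0.999], [0.001, -1.0, -0.0]]
wrist_force: [4.9, -1.1, -6.4]
grip_width: 0.267
```

Emit:
{"method": "move_arm", "body": {
  "rows": [
    {"fingers": -1, "dp": [0, 0, -2], "rotation": [0, 0, 0]},
    {"fingers": -1, "dp": [0, 0, -2], "rotation": [0, 0, 0]},
    {"fingers": -1, "dp": [0, 0, -2], "rotation": [0, 0, 0]},
    {"fingers": -1, "dp": [0, 0, -2], "rotation": [0, 0, 0]},
    {"fingers": -1, "dp": [0, 0, -2], "rotation": [0, 0, 0]},
    {"fingers": -1, "dp": [0, 0, 0], "rotation": [0, 0, 0]},
    {"fingers": -1, "dp": [0, 0, 0], "rotation": [0, 0, 0]}
  ]
}}

```text
time_s: 13.05
ee_pos: [552.3, -27.7, 71.8]
ee_rot: [[0.999, 0.001, 0.039], [-0.039, -0.0, 0.999], [0.001, -1.0, -0.0]]
wrist_force: [4.3, -1.2, 1.2]
grip_width: 0.267
```

```bash
python3 -c "
from h import *
for i in range(3):
    im=save('scene','s4'); s=r.state(); print(s['ee_pos'],s['wrist_force'])
cv2.imwrite('pics/s4c.png',cv2.resize(im[200:340,240:420],None,fx=4,fy=4)[:,:,::-1])"
```

```text
[552.25255177 -27.69682264  71.78538264] [ 3.72874555 -0.93670248  0.43217434]
[552.25511371 -27.72632008  71.7201576 ] [ 4.37335306 -2.34322596  0.68588908]
[552.25789945 -27.70307677  71.65807885] [ 5.03096441 -1.46332176  0.58049029]
```

View pics/s4c.png

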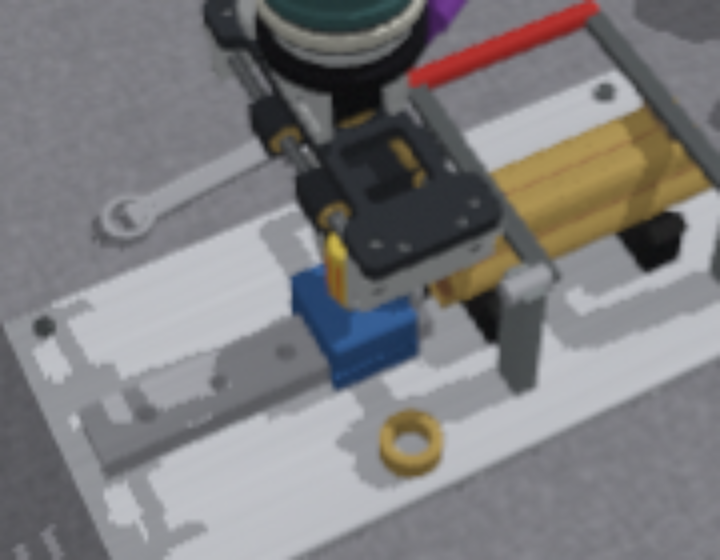

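The tail stop has moved over: three holes are visible at crop (145,412), (218,382) and (287,350), with the block over the fourth. It stands short of the vase, and z force is near zero at the spring height, so the pin is in the hole. Pushing it home.

Emit:
{"method": "move_arm", "body": {
  "rows": [
    {"fingers": -1, "dp": [0, 0, -2], "rotation": [0, 0, 0]},
    {"fingers": -1, "dp": [0, 0, -2], "rotation": [0, 0, 0]},
    {"fingers": -1, "dp": [0, 0, -1], "rotation": [0, 0, 0]},
    {"fingers": -1, "dp": [0, 0, 0], "rotation": [0, 0, 0]},
    {"fingers": -1, "dp": [0, 0, 0], "rotation": [0, 0, 0]}
  ]
}}

```text
time_s: 13.7
ee_pos: [552.3, -27.7, 67.6]
ee_rot: [[0.999, 0.002, 0.039], [-0.039, -0.0, 0.999], [0.002, -1.0, -0.0]]
wrist_force: [3.8, -1.0, 6.1]
grip_width: 0.265
```

Emit:
{"method": "move_arm", "body": {
  "rows": [
    {"fingers": -1, "dp": [0, 0, -1], "rotation": [0, 0, 0]},
    {"fingers": -1, "dp": [0, 0, -1], "rotation": [0, 0, 0]},
    {"fingers": -1, "dp": [0, 0, -1], "rotation": [0, 0, 0]},
    {"fingers": -1, "dp": [0, 0, 0], "rotation": [0, 0, 0]},
    {"fingers": -1, "dp": [0, 0, 0], "rotation": [0, 0, 0]}
  ]
}}

```text
time_s: 14.2
ee_pos: [552.4, -27.7, 67.4]
ee_rot: [[0.999, 0.003, 0.039], [-0.039, -0.001, 0.999], [0.003, -1.0, -0.001]]
wrist_force: [-1.9, -0.5, 18.0]
grip_width: 0.268
```

Run:
```python
from h import *
np.set_printoptions(precision=1,suppress=True)
save("scene","s5")
for q in("vase","bail_bar","bush","wrench"):
    for d in mark_of(q,"scene")[:2]: print(q,round(d["p"],2),w("scene",d["position"]))
for i in range(3):
    save("top","t5"); s=r.state(); print(s["time_s"],s["ee_pos"],s["wrist_force"],s["grip_width"])
print(r.finish_job())
```

```text
vase 0.96 [559.9  99.9  58.7]
vase 0.95 [ 281.1 -237.1   32.7]
bail_bar 0.94 [480.8 115.5  97.5]
bail_bar 0.33 [ 473.4 -416.7   -1. ]
bush 0.61 [625.2 -33.4  13.8]
wrench 0.69 [408.6 -34.7  -1. ]
wrench 0.35 [621.1 101.2  99.8]
14.5 [552.4 -27.7  67.4] [-2.7 -1.5 16.5] 0.2639461047192629
14.55 [552.4 -27.7  67.4] [-1.5  0.1 17.6] 0.26862412685001874
14.6 [552.4 -27.7  67.5] [-1.9  0.1 17.3] 0.26761565680076693
the job is handed in; nothing more can be done
None
```

The job is done and handed in at 14.6 s, with the gripper still holding the yellow knob down. I swung the bail down by its red bar, lifted the plunger, moved the tail stop 40 mm to the next hole, let the pin in and pushed the knob down.

**Last checks:**
- **Bail:** it was blocked firmly at about 22 N. The bar's height in the picture matched the fully-down position. The gripper itself stopped about 4 mm higher than I predicted; I put that down to the pads sliding on the bar.
- **Tail stop:** the measured travel was 40.0 mm. The picture showed the three other holes uncovered and the block over the fourth.
- **Pin:** the knob met a hard stop and held steady at about 17 N with no side load. The last push moved it 4.2 to 4.3 mm instead of the expected 5 mm. I think the knob slipped slightly in the grip during the lift, but the camera was too coarse to check this.
- **Surroundings:** the vase, bush and wrench read within about 4 mm of where they started in the scene camera, which is about its accuracy. I did not measure the other standing things again at the end.

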